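# Jack up one side of a museum display case and hold it

## Robot

A 7-joint arm with a two-finger parallel gripper is mounted at the origin on the work surface. World frame = base frame: x ahead of the robot, y to its left, z up, the work surface at z = 0. Lengths are in m, angles in rad, forces in N, time in s.
With the tool pointing down it reaches from about 0.4 to 0.85 m from the base axis. Payload 10.4 kg.
Tool frame: the origin (TCP) lies at the very end of the fingers, on their centre line; the grasp point (between the pads) lies 19 mm behind it; z points along the fingers, y is the direction in which the jaws open and shut (so a half turn about z gives the same grasp; the last joint's range is limited). The gripper opens to 87 mm and grips with 3 to 60 N. Pads are 19 mm wide; open, the fingers measure 117 mm over their backs; the gripper's body (75 mm by 190 mm) begins 51 mm behind the grasp point.
Start: joints at [1.318, 0.332, -0.065, 1.46, 0.022, 1.35, -0.088], TCP at [0.142, -0.609, 0.223] pointing down, gripper open.
Joint ranges: [-2.6, 2.6], [-0.5, 2.12], [-1.47, 1.34], [0.16, 2.42], [-1.27, 4.41], [0.06, 2.06], [-2.6, 2.6]. Speed limits (rad/s): [2.22, 2.22, 2.79, 2.79, 3.14, 3.14, 3.14].

## Interface

Orientations are given as a unit quaternion [x, y, z, w].
In Python, from bench import r, eyes, job gives the robot as it stands. The module is installed in compiled form; this text tells all that it offers.
- The arm moves only by the tool play_rows, never from a script. Its argument "motion" is a list of rows, each a list of 7 numbers: the shift along the tool's x, y, z as a fraction of full scale, then the turn, a rotation vector about the tool's x, y, z as a fraction of full scale, then the opening in per cent of the stroke, from 0 (shut) to 100 (fully open). A call has 1 to 5 rows; each row is the pose to reach, as a shift and turn from the pose commanded when the call began, along the tool's axes at that moment; what a row does not reach only later rows make up. Full scale, the value 1, is 0.2 m for a shift and 90 degrees for a turn. A row lasts 1/8 s, in which the tool goes at most 62.5 mm and 10.7 degrees, less where a joint would pass 70% of its speed; a pose out of reach is approached as far as the arm can. A call with a number of a shift or a turn outside -1 to 1 is refused whole. A call with a gripper value outside its range is refused whole. The fingers move at their own pace and stop on an object; "squeeze" is the grip in N (left out, the last holds). Time passes only in rows, so rows that repeat a pose let the fingers close. It gives the time, the measured TCP pose, the force and the opening at its end, in the units of the state.
- r.read_state(): the state, without advancing time (a new reading comes with each control period).
- eyes.camera(name): name is "side" or "top" or "wrist"; returns a dict with "image" (400x640x3 uint8, red, green, blue), "mtx" (3x3 intrinsics, pixels), "R" (3x3) and "t" (3): a world point X has camera coordinates R X + t. Camera axes: x right, y down, z forward; pixel columns grow to the right and rows downward; lengths in m; the calibration is good to about 2 mm. A picture is of the moment at which its call begins. There is no depth.
- job.close_job(): hands the job in, once; it reports no verdict.
Trained networks look in a picture, given as the dict that the camera call returned (one of the last four; its "shot" number tells which), for a name from the list of things; names that differ only in an ending like _2 or _b are one class to them, and where a whole thing is asked for, a point or a joint stands for the part that bears it (a point fixed in the world has none). Each returns a list of dicts, best first, with "p" (0 to 1); they miss things now and then, are a little off and sometimes report something else, mostly with a low value. They report only what shows in the picture. A call takes as long as a camera call.
- eyes.regions_of(picture, label): "region" (400x640 bool, what is visible of it) and "xy" ([column, row] in pixels, amid what is visible of it).
- eyes.landmark_of(picture, label): "xy" ([column, row] in pixels: a listed point, or the origin of a listed thing).
The state is a dict: "time": time; "joint_positions": joint angles; "joint_vel": joint speeds; "joint_torque": joint torques, N m; "ee_pos": TCP position; "eef_rot": TCP orientation; "ft_force": force on the tool from outside, world axes, zero at the start; "torque": the same for the moment, N m; "width": finger opening in m.
Only numpy, scipy, OpenCV 4.12 (cv2) and the standard library are available. Lean on these libraries where they do the work, as an engineer would, in place of code of your own. Each camera call takes 0.05 s, during which the arm holds its last target. There are 200 camera calls.

## Task

Set the blue jack flat on the table, squarely in front of the display case, with its black saddle centred under the red dot of the yellow lift bracket, and let go of it. Pump the red handle paddle once all the way down so that this side of the case rises, let the handle come fully up again so that the case settles, then press it all the way down a second time and finish while still holding it down with the case raised, so that a colleague can reach the feet. Do not touch the case with the robot or shove it out of place, and see that the metronome, the book and the tea glass stay where they are.

Things in the scene. Friction and masses are not known exactly. Their poses are not given: they have to be found in the camera images.
- display_case: Glazed display case, loose and heavy (about 2 to 3.2 kg) on four brass feet: wooden board 220 x 300 x 24 mm (x by y by z) with underside 48 mm above the table, clear hood 190 x 270 mm up to 177 mm high. Origin on the table under the middle of the case. x points from the front side (with the yellow lift bracket) to the back; z up. When the front is lifted it tilts on its back feet.
- lift_point (a point): The lift point: centre of the underside of the yellow lift bracket, right below the red dot on its top, 48 mm above the table at rest. The bracket is an 8 mm thick plate 60 mm wide that sticks out 50 mm from the front edge of the case's board; the point is at x = -135 mm, y = 0 in the case's frame, 25 mm behind the bracket's outer edge.
- jack: Loose blue toe jack, 0.88 kg. Origin on its underside, below the grip block; x points forward to the saddle, z up. Base plate 6 mm thick, 76 mm wide, from x = -150 to +105 mm. Grip block at the origin, 36 x 36 mm, top 86 mm above the underside, to be gripped across y from above. Saddle at x = +85 mm. The handle slopes up backward from its pivot at x = -22 mm, z = 55 mm.
- saddle_top (a point): Centre of the top of the jack's round black saddle (diameter 34 mm), at x = 85 mm, y = 0, z = 36 mm in the jack's frame with the handle up; it goes straight up 51 mm per rad of handle travel, 28 mm in all.
- pump (a joint): Angle of the jack's handle in rad: 0 = up at rest (it slopes up backward at 0.45 rad from level), grows as its end is pressed down, stop at 0.55 (slopes 0.10 rad down backward). It lifts the saddle directly; a spring and the load bring handle and saddle back as soon as it is let up. Pressing at the paddle takes about 1 to 2 N empty and 5 to 8 N with the case on the saddle.
- paddle (a point): Centre of the top face of the red paddle at the handle's rear end (paddle 40 mm along the handle, 48 mm wide, 10 mm thick); it is 125 mm from the handle's pivot along the handle and 5 mm above the handle's mid-line, and swings about the pivot in the jack's x-z plane.
- metronome: Bystander: wooden pyramid metronome, 124 mm wide at the foot, 205 mm tall; origin under its centre.
- book: Bystander: old closed book lying flat, 130 x 190 x 22 mm; origin under its centre.
- tea_glass: Bystander: green tea glass with a handle, rim radius 36 mm, 95 mm tall; origin under its centre.

How it is judged:
On the way, in this order (a step that is already met when the one before it is completed fails the run):
1. the jack stands flat and let go, squarely under the bracket, saddle centred within 12 mm of the lift point, handle still up (horizontal distance between saddle_top and lift_point below 0.012 m and angle between the x axis of jack and the x axis of display_case, either way round below 0.2 rad and angle between jack's own z axis and vertical below 0.06 rad and value of joint pump below 0.1 rad and height (world z) of jack below 0.004 m and contact force between the fingers and jack below 0.5 N), for 0.2 s.
2. first stroke: handle down past 0.45 rad and the lift point raised at least 8 mm (value of joint pump above 0.45 rad and height (world z) of lift_point above 0.056 m), for 0.1 s.
3. the handle is up again (below 0.12 rad) and the case is back on its feet (value of joint pump below 0.12 rad and height (world z) of lift_point below 0.05 m), for 0.1 s.
At the end, for the whole second after the job is handed in: The fingers hold the handle down (past 0.45 rad, pushing with more than 1.5 N), the saddle carries the case with more than 3 N at the lift point (within 16 mm of it, jack flat and within 0.2 rad of square), the lift point is raised at least 8 mm and the case is still (all of step 2 and horizontal distance between saddle_top and lift_point below 0.016 m and angle between the x axis of jack and the x axis of display_case, either way round below 0.2 rad and angle between jack's own z axis and vertical below 0.06 rad and contact force between the fingers and jack above 1.5 N and contact force between jack and display_case above 3 N and linear speed of display_case below 0.02 m/s); the arm keeps its last pose, push and grip.
It fails at once if the robot pushes on the display case (contact force between any of the fingers, the arm and display_case above 2 N).
It fails at once if the display case is shoved out of place by more than 30 mm (distance of display_case from where it was at the start of the episode above 0.03 m).
It fails at once if a bystander is moved by more than 20 mm (distance of any of metronome, book, tea_glass from where it was at the start of the episode above 0.02 m).
It also fails if it takes over 58 s, if anything falls off the work surface, if the arm or the gripper's body presses on something with over 40 N, if the wrist force passes 120 N, or if a joint passes its speed limit or range.

## Working session

There is one attempt and no reset: what is moved stays moved. The work goes in short steps, Python scripts to look and compute and a tool call to move; the robot and the scene stay as the last step left them, time stands still between calls to the robot, and variables do not carry over. Pictures are saved under pics/ and viewed, about 8 in all and at most 12, crops included, and the job is handed in when it is done.

Besides the shell and the picture viewer there is one more tool, called after "Call:" as name(argument=value, ...) on one line, values as JSON. play_rows: Moves the arm, as the interface text tells. Shift numbers are shares of 0.2 m and turn numbers shares of 90 degrees, none past 1 either way. Its arguments: {"type":"object","properties":{"motion":{"type":"array","items":{"type":"array","items":{"type":"number"}}},"squeeze":{"type":"number"}},"required":["motion"]}

```bash
mkdir -p pics; cat > h.py <<'E'
import numpy as np, cv2
from bench import r, eyes, job
from scipy.spatial.transform import Rotation as Rot
from scipy.optimize import least_squares
def shot(n, save=None):
    c=eyes.camera(n)
    if save: cv2.imwrite('pics/'+save+'.png', c['image'][:,:,::-1])
    return c
def proj(c,X):
    p=c['mtx']@(c['R']@np.asarray(X,float)+c['t']); return p[:2]/p[2]
def onz(c,xy,z):
    d=c['R'].T@np.linalg.solve(c['mtx'],[xy[0],xy[1],1.]); o=-c['R'].T@c['t']
    return o+d*(z-o[2])/d[2]
def lm(c,l):
    L=eyes.landmark_of(c,l); return [(round(a['p'],2),np.round(a['xy'],1)) for a in L[:2]]
E
python3 - <<'E'
from h import *
s=r.read_state(); print({k:np.round(v,3) for k,v in s.items()})
cs={n:shot(n,n+'0') for n in('top','side')}
Z=dict(display_case=0,lift_point=.048,jack=0,saddle_top=.036,paddle=.114,metronome=0,book=0,tea_glass=0)
for n,c in cs.items():
    print(n,np.round(-c['R'].T@c['t'],3))
    for l,z in Z.items(): print(l,[(p,xy,np.round(onz(c,xy,z),3)) for p,xy in lm(c,l)])
cv2.imwrite('pics/both.png',cv2.resize(np.vstack([cs['top']['image'],cs['side']['image']])[:,:,::-1],(480,600)))
E
```

```text
{'time': np.float64(0.0), 'joint_positions': array([ 1.318,  0.333, -0.065,  1.461,  0.022,  1.35 , -0.089]), 'joint_vel': array([-0.   , -0.001, -0.   , -0.   ,  0.001,  0.   ,  0.   ]), 'joint_torque': array([-1.0000e-03, -6.2326e+01,  2.4000e-02, -3.8991e+01, -6.1000e-02,
        4.0000e-02,  0.0000e+00]), 'ee_pos': array([ 0.142, -0.608,  0.222]), 'eef_rot': array([ 0.993,  0.115, -0.   , -0.001]), 'ft_force': array([ 0.734,  1.143, -0.042]), 'torque': array([-0.007, -0.022,  0.009]), 'width': np.float64(0.087)}
top [ 0.385 -0.063  1.233]
display_case [(0.22, array([360.6, 246.5]), array([ 0.487, -0.161,  0.   ]))]
lift_point [(0.88, array([222.8, 222.6]), array([0.538, 0.179, 0.048]))]
jack [(0.75, array([362., 247.]), array([ 0.485, -0.165,  0.   ]))]
saddle_top [(0.67, array([320.6, 240.1]), array([ 0.498, -0.06 ,  0.036]))]
paddle [(0.69, array([422.2, 243.9]), array([ 0.484, -0.293,  0.114]))]
metronome [(0.97, array([466.9, 184.5]), array([ 0.649, -0.436,  0.   ])), (0.27, array([220.9, 221.6]), array([0.547, 0.194, 0.   ]))]
book [(0.69, array([381.3, 150.4]), array([ 0.738, -0.216,  0.   ]))]
tea_glass [(0.84, array([309. , 140.1]), array([ 0.764, -0.027,  0.   ]))]
side [0.197 0.575 0.997]
display_case []
lift_point [(0.79, array([278.4, 289.1]), array([0.538, 0.18 , 0.048]))]
jack [(0.93, array([358.3, 219.6]), array([ 0.494, -0.15 ,  0.   ]))]
saddle_top [(0.47, array([345.6, 228.7]), array([ 0.497, -0.077,  0.036])), (0.29, array([257.2, 205.8]), array([ 0.748, -0.008,  0.036]))]
paddle [(0.74, array([388.2, 167.3]), array([ 0.48 , -0.278,  0.114]))]
metronome [(0.81, array([356.6, 144.5]), array([ 0.654, -0.426,  0.   ]))]
book [(0.78, array([300.1, 173.5]), array([ 0.737, -0.209,  0.   ]))]
tea_glass [(0.63, array([254.1, 207.1]), array([ 0.773, -0.021,  0.   ]))]
```

View pics/top0.png

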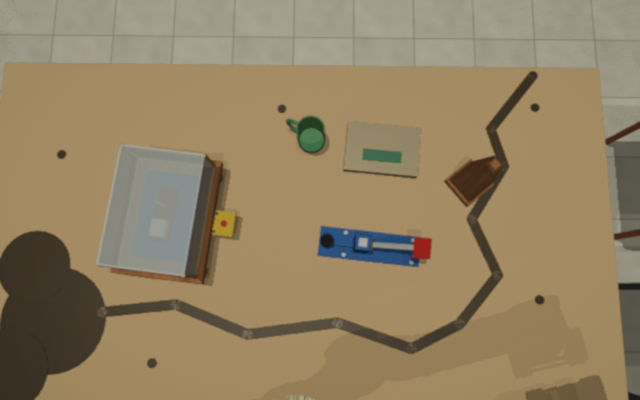

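View pics/side0.png

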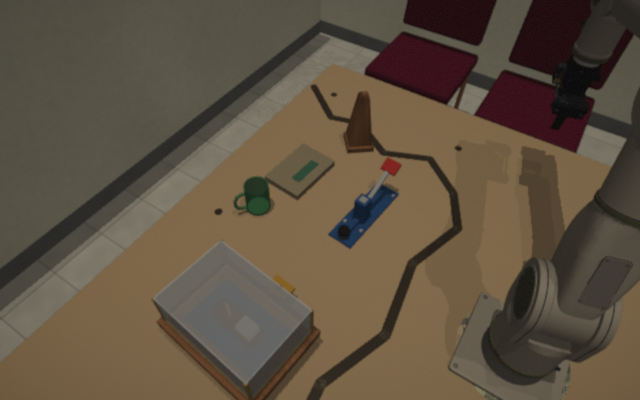

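Call:
play_rows(motion=[[0.18, -0.14, -0.02, 0, 0, -0.08, 100], [0.36, -0.28, -0.04, 0, 0, -0.16, 100], [0.54, -0.42, -0.06, 0, 0, -0.24, 100], [0.72, -0.56, -0.08, 0, 0, -0.32, 100], [0.88, -0.72, -0.1, 0, 0, -0.4, 100]])

```text
time: 1.52
ee_pos: [0.282, -0.427, 0.2428]
eef_rot: [0.908, 0.418, 0.0, 0.0]
ft_force: [1.0, -0.2, -0.2]
width: 0.0872
```

```bash
cat >> h.py <<'E'
def plan(pos,yaw):
    """units for play_rows to reach TCP pos with tool down, tool x at yaw"""
    s=r.read_state(); R0=Rot.from_quat(s['eef_rot'])
    T=Rot.from_matrix(np.array([[np.cos(yaw),np.sin(yaw),0],[np.sin(yaw),-np.cos(yaw),0],[0,0,-1]]))
    print('t',s['time'],'pos',np.round(s['ee_pos'],4),'F',np.round(s['ft_force'],1),'w',s['width'])
    print('shift',np.round(R0.inv().apply(np.array(pos)-s['ee_pos'])/.2,3),'turn',np.round((R0.inv()*T).as_rotvec()/(np.pi/2),3))
E
python3 -c "
from h import *
plan([.49,-.155,.25],1.477)"
```

```text
t 1.525 pos [ 0.282  -0.427   0.2428] F [ 1.  -0.2 -0.2] w 0.08722567703732166
shift [ 1.709 -0.094 -0.036] turn [ 0.     0.    -0.391]
```

Call:
play_rows(motion=[[0.2, -0.01, 0, 0, 0, 0, 100], [0.4, -0.02, -0.01, 0, 0, 0, 100], [0.6, -0.04, -0.02, 0, 0, 0, 100], [0.8, -0.05, -0.03, 0, 0, 0, 100], [0.85, -0.05, -0.03, 0, 0, 0, 100]])

```text
time: 2.15
ee_pos: [0.3862, -0.2909, 0.249]
eef_rot: [0.909, 0.418, 0.0, 0.0]
ft_force: [-0.5, -0.3, -0.4]
width: 0.0871
```

Call:
play_rows(motion=[[0.2, -0.01, 0, 0, 0, -0.08, 100], [0.4, -0.02, -0.01, 0, 0, -0.16, 100], [0.6, -0.03, -0.02, 0, 0, -0.24, 100], [0.8, -0.05, -0.03, 0, 0, -0.32, 100], [0.85, -0.05, -0.03, 0, 0, -0.39, 100]])

```text
time: 2.78
ee_pos: [0.4893, -0.1561, 0.2548]
eef_rot: [0.739, 0.673, 0.0, 0.0]
ft_force: [-0.4, -0.4, 0.3]
width: 0.0871
```

Call:
play_rows(motion=[[0, 0, 0, 0, 0, 0, 100], [0, 0, 0, 0, 0, 0, 100]])

```text
time: 3.02
ee_pos: [0.4876, -0.1592, 0.2544]
eef_rot: [0.743, 0.669, -0.0, 0.0]
ft_force: [-0.6, -0.3, -0.5]
width: 0.0873
```

```bash
python3 - <<'E'
from h import *
plan([.49,-.155,.25],1.477)
c=shot('wrist','w1'); print(np.round(-c['R'].T@c['t'],3))
for l,z in dict(jack=0,saddle_top=.036,paddle=.114).items(): print(l,[(p,xy,np.round(onz(c,xy,z),4)) for p,xy in lm(c,l)])
E
```

```text
t 3.025 pos [ 0.4876 -0.1592  0.2544] F [-0.6 -0.3 -0.5] w 0.08732196575570793
shift [0.022 0.01  0.022] turn [-0.     0.    -0.007]
[ 0.494 -0.094  0.416]
jack []
saddle_top []
paddle [(0.63, array([316.1, 309.3]), array([ 0.4724, -0.2885,  0.114 ]))]
```

View pics/w1.png

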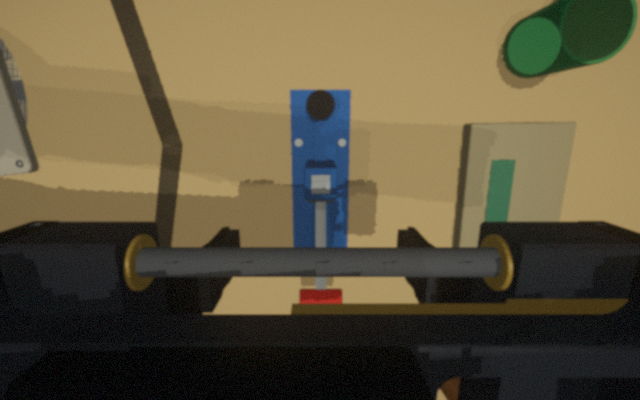

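```bash
python3 - <<'E'
from h import *
s=r.read_state()
c=shot('wrist')
for xy,z in(((320.5,104),.036),((320.5,182),.086),((321,296),.114)): print(np.round(onz(c,xy,z),4))
h=cv2.cvtColor(c['image'],cv2.COLOR_RGB2HSV)
for n in('top','side'):
    c=shot(n); h=cv2.cvtColor(c['image'],cv2.COLOR_RGB2HSV).astype(int)
    x,y=(223,223) if n=='top' else (280,286)
    W=22; sub=h[y-W:y+W,x-W:x+W]
    yel=((abs(sub[...,0]-26)<5)&(sub[...,1]>200)&(sub[...,2]>100)).astype(np.uint8)
    red=((np.minimum(sub[...,0],180-sub[...,0])<10)&(sub[...,1]>190)&(sub[...,2]>110)).astype(np.uint8)
    for nm,m in(('yel',yel),('red',red)):
        pts=np.argwhere(m)[:,::-1]+[x-W,y-W]
        if len(pts)<4: print(n,nm,len(pts)); continue
        w=np.array([onz(c,p,.056)[:2] for p in pts],np.float32)
        print(n,nm,len(pts),w.mean(0),cv2.minAreaRect(w*1000))
    # front board edge, top face z=.072
    if n=='top':
        m=((h[...,0]<14)&(h[...,1]>150)&(h[...,2]>50)&(h[...,2]<150))
        E=[]
        for row in list(range(170,208))+list(range(240,275)):
            k=np.where(m[row,195:235])[0]
            if len(k): E.append(onz(c,(195+k.max()+.5,row),.072)[:2])
        E=np.array(E,np.float32); vx,vy,a,b=cv2.fitLine(E,cv2.DIST_HUBER,0,.01,.01).ravel(); print('edge',len(E),vx,vy,a,b,'yaw',np.arctan2(vx*np.sign(-vy*vx),abs(vy)), 'case yaw',np.arctan2(abs(vx),-vy*np.sign(vx)))
        g=c['image'][130:300,90:250]; cv2.imwrite('pics/case.png',cv2.resize(g[:,:,::-1],None,fx=3.5,fy=3.5,interpolation=2))
E
```

```text
[ 0.5001 -0.07    0.036 ]
[ 0.4914 -0.153   0.086 ]
[ 0.4798 -0.2725  0.114 ]
top yel 0
top red 22 [0.53570014 0.17659405] ((535.8822631835938, 176.8236846923828), (10.01992416381836, 9.691963195800781), 2.399771213531494)
edge 73 0.99364924 -0.11252175 0.5391245 0.19944271 yaw 1.4580358 case yaw 1.4580358
side yel 0
side red 0
```

View pics/case.png

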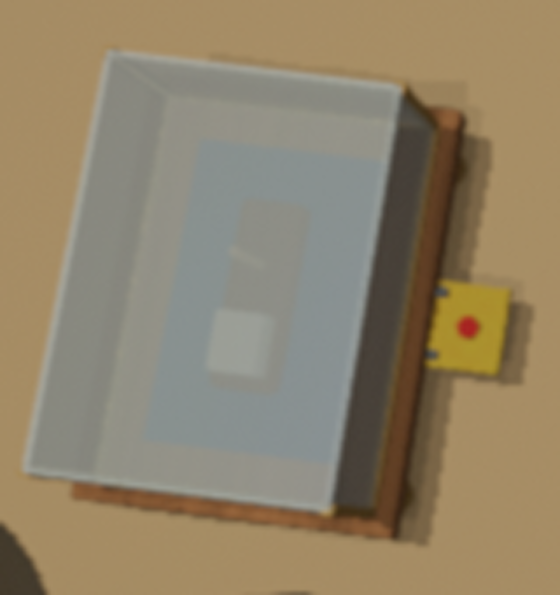

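```bash
python3 -c "
from h import *
plan([.4914,-.153,.055],1.466)"
```

```text
t 3.375 pos [ 0.488  -0.1582  0.2546] F [0.4 0.2 0.7] w 0.08713623059649739
shift [0.028 0.014 0.998] turn [0.    0.    0.002]
```

Call:
play_rows(motion=[[0.02, 0.01, 0.25, 0, 0, 0, 100], [0.03, 0.01, 0.5, 0, 0, 0, 100], [0.03, 0.01, 0.75, 0, 0, 0, 100], [0.03, 0.01, 0.9, 0, 0, 0, 100], [0.03, 0.01, 1.0, 0, 0, 0, 100]])

```text
time: 4.0
ee_pos: [0.49, -0.1521, 0.0529]
eef_rot: [0.742, 0.671, -0.0, -0.001]
ft_force: [1.0, -0.2, -0.8]
width: 0.0871
```

Call:
play_rows(motion=[[0, 0, 0, 0, 0, 0, 60], [0, 0, 0, 0, 0, 0, 30], [0, 0, 0, 0, 0, 0, 20], [0, 0, 0, 0, 0, 0, 20], [0, 0, 0, 0, 0, 0, 20]], squeeze=50)

```text
time: 4.62
ee_pos: [0.4909, -0.1523, 0.0549]
eef_rot: [0.742, 0.671, 0.0, 0.0]
ft_force: [0.4, 0.2, 0.3]
width: 0.0449
```

```bash
python3 - <<'E'
from h import *
u=np.array([np.cos(1.458),np.sin(1.458)]); lp=np.array([.5365,.178])
g=lp-.085*u; print(g)
plan([*g,.061],1.458)
c=shot('side','s1')
for l,z in dict(jack=0,saddle_top=.036,paddle=.114).items(): print(l,[(p,xy,np.round(onz(c,xy,z),4)) for p,xy in lm(c,l)])
E
```

```text
[0.52693263 0.09354015]
t 4.625 pos [ 0.4909 -0.1523  0.0549] F [0.4 0.2 0.3] w 0.04488511269926998
shift [ 1.241  0.056 -0.031] turn [0.    0.    0.008]
jack [(0.6, array([359.6, 218.1]), array([ 0.493 , -0.1566,  0.    ])), (0.6, array([356.6, 142.9]), array([ 0.6575, -0.4329,  0.    ]))]
saddle_top [(0.61, array([347.1, 228.8]), array([ 0.493 , -0.0786,  0.036 ])), (0.44, array([359.3, 218.2]), array([ 0.4829, -0.1294,  0.036 ]))]
paddle [(0.45, array([389.2, 167.9]), array([ 0.4765, -0.2779,  0.114 ])), (0.15, array([357.9, 143.8]), array([ 0.5998, -0.3164,  0.114 ]))]
```

Call:
play_rows(motion=[[0, 0, 0, 0, 0, 0, 10], [0, 0, 0, 0, 0, 0, 10], [0, 0, 0, 0, 0, 0, 10]], squeeze=55)

```text
time: 5.2
ee_pos: [0.4908, -0.1523, 0.0547]
eef_rot: [0.742, 0.671, 0.0, 0.0]
ft_force: [-0.6, 0.3, 2.5]
width: 0.0353
```

Call:
play_rows(motion=[[0, 0, -0.02, 0, 0, 0, 10], [0, 0, -0.04, 0, 0, 0, 10], [0, 0, -0.05, 0, 0, 0, 10]])

```text
time: 5.58
ee_pos: [0.4904, -0.1521, 0.0644]
eef_rot: [0.742, 0.671, -0.0, -0.0]
ft_force: [1.3, -0.5, -8.7]
width: 0.0353
```

Call:
play_rows(motion=[[0.12, 0.01, 0, 0, 0, 0, 10], [0.32, 0.02, 0, 0, 0, 0, 10], [0.52, 0.03, 0, 0, 0, 0, 10], [0.72, 0.04, 0, 0, 0, 0, 10], [0.9, 0.05, 0, 0, 0, 0, 10]])

```text
time: 6.2
ee_pos: [0.5186, 0.0274, 0.0645]
eef_rot: [0.741, 0.671, -0.0, -0.0]
ft_force: [1.3, 0.3, -8.4]
width: 0.0355
```

Call:
play_rows(motion=[[0, 0, 0, 0, 0, 0, 10], [0, 0, 0, 0, 0, 0, 10]])

```text
time: 6.45
ee_pos: [0.5184, 0.0253, 0.0643]
eef_rot: [0.742, 0.671, -0.0, 0.0]
ft_force: [-0.1, -0.2, -9.3]
width: 0.0359
```

```bash
python3 - <<'E'
from h import *
plan([.527,.0935,.061],1.458)
c=shot('wrist','w2'); 
print('lp',[(p,xy,np.round(onz(c,xy,.048),4)) for p,xy in lm(c,'lift_point')],'sad',[(p,xy,np.round(onz(c,xy,.046),4)) for p,xy in lm(c,'saddle_top')])
E
```

```text
t 6.45 pos [0.5184 0.0253 0.0643] F [-0.1 -0.2 -9.3] w 0.03594480591468362
shift [0.344 0.009 0.016] turn [-0.     0.     0.008]
lp [] sad [(0.83, array([316.7,  94.6]), array([0.526, 0.107, 0.046]))]
```

View pics/w2.png

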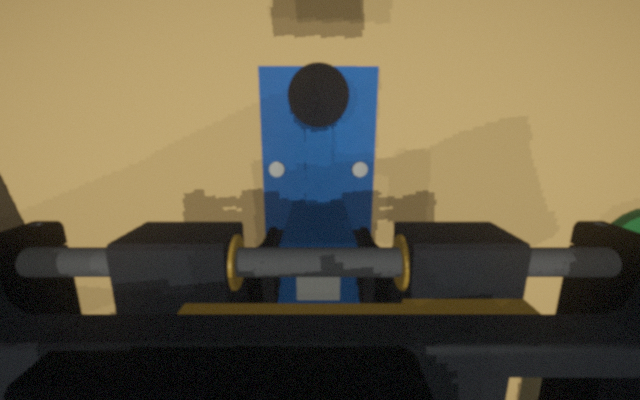

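Call:
play_rows(motion=[[0.03, 0, 0.025, 0, 0, 0, 10], [0.09, 0, 0.025, 0, 0, 0, 10], [0.15, 0.005, 0.025, 0, 0, 0, 10], [0.2, 0.01, 0.025, 0, 0, 0, 10], [0.2, 0.01, 0.025, 0, 0, 0, 10]])

```text
time: 7.22
ee_pos: [0.5248, 0.067, 0.0596]
eef_rot: [0.741, 0.672, 0.0, -0.0]
ft_force: [0.3, 0.5, -9.2]
width: 0.0357
```

```bash
python3 - <<'E'
from h import *
plan([.528,.095,.055],1.458)
c=shot('wrist','w3')
print('lp',[(p,xy,np.round(onz(c,xy,.048),4)) for p,xy in lm(c,'lift_point')],'sad',[(p,xy,np.round(onz(c,xy,.041),4)) for p,xy in lm(c,'saddle_top')])
h=cv2.cvtColor(c['image'],cv2.COLOR_RGB2HSV).astype(int)
m=((np.minimum(h[...,0],180-h[...,0])<8)&(h[...,1]>190)&(h[...,2]>90)); m[200:]=0
p=np.argwhere(m)[:,::-1]; print(len(p))
if len(p): print(p.mean(0),onz(c,p.mean(0),.056), p.min(0),p.max(0))
E
```

```text
t 7.225 pos [0.5248 0.067  0.0596] F [ 0.3  0.5 -9.2] w 0.03572558702878838
shift [0.141 0.002 0.023] turn [ 0.    -0.     0.009]
lp [(0.72, array([318.6,  26.4]), array([0.5363, 0.1805, 0.048 ]))] sad [(0.57, array([315.1,  95. ]), array([0.5313, 0.1486, 0.041 ]))]
836
[317.98205742  22.52392344] [0.53593544 0.17993729 0.056     ] [303   5] [333  40]
```

View pics/w3.png

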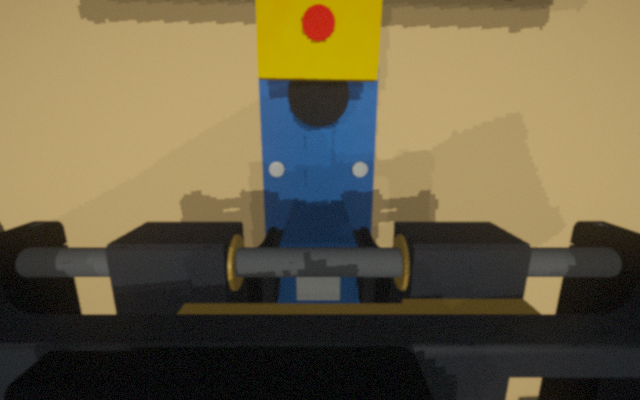

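Call:
play_rows(motion=[[0.04, 0, 0, 0, 0, 0, 10], [0.08, 0, 0, 0, 0, 0, 10], [0.12, 0, 0, 0, 0, 0, 10], [0.15, 0, 0, 0, 0, 0, 10], [0.15, 0, 0, 0, 0, 0, 10]])

```text
time: 8.0
ee_pos: [0.5276, 0.0961, 0.0595]
eef_rot: [0.741, 0.671, 0.0, -0.0]
ft_force: [-0.0, -0.1, -8.7]
width: 0.0357
```

Call:
play_rows(motion=[[0, 0, 0.01, 0, 0, 0, 10], [0, 0, 0.02, 0, 0, 0, 10], [0, 0, 0.025, 0, 0, 0, 10], [0, 0, 0.025, 0, 0, 0, 10]])

```text
time: 8.5
ee_pos: [0.5277, 0.0952, 0.0547]
eef_rot: [0.742, 0.671, -0.0, 0.0]
ft_force: [-0.6, 0.0, -4.2]
width: 0.0357
```

```bash
python3 - <<'E'
from h import *
plan([.528,.095,.055],1.458)
c=shot('wrist')
h=cv2.cvtColor(c['image'],cv2.COLOR_RGB2HSV).astype(int)
print(lm(c,'lift_point'),lm(c,'saddle_top'),proj(c,[.5365,.18,.056]))
c=shot('side','s2'); cv2.imwrite('pics/s2c.png',cv2.resize(c['image'][130:330,200:460,::-1],None,fx=3,fy=3,interpolation=2))
for l,z in dict(lift_point=.048,jack=0,saddle_top=.036,paddle=.114).items(): print(l,[(p,xy,np.round(onz(c,xy,z),4)) for p,xy in lm(c,l)])
E
```

```text
t 8.5 pos [0.5277 0.0952 0.0547] F [-0.6  0.  -4.2] w 0.03567910494873565
shift [-0.001  0.001 -0.001] turn [0.    0.    0.008]
[(0.65, array([315.6,  87.3]))] [(0.55, array([315. ,  86.1]))] [318.28957349  83.64220319]
lift_point [(0.64, array([279.3, 289.3]), array([0.5359, 0.1791, 0.048 ]))]
jack [(0.9, array([302.4, 276.4]), array([0.5246, 0.0954, 0.    ]))]
saddle_top [(0.38, array([279.7, 286.6]), array([0.5437, 0.1675, 0.036 ]))]
paddle [(0.76, array([335.4, 215.6]), array([ 0.5155, -0.0456,  0.114 ])), (0.25, array([253.6, 208.1]), array([0.7066, 0.0508, 0.114 ]))]
```

View pics/s2c.png

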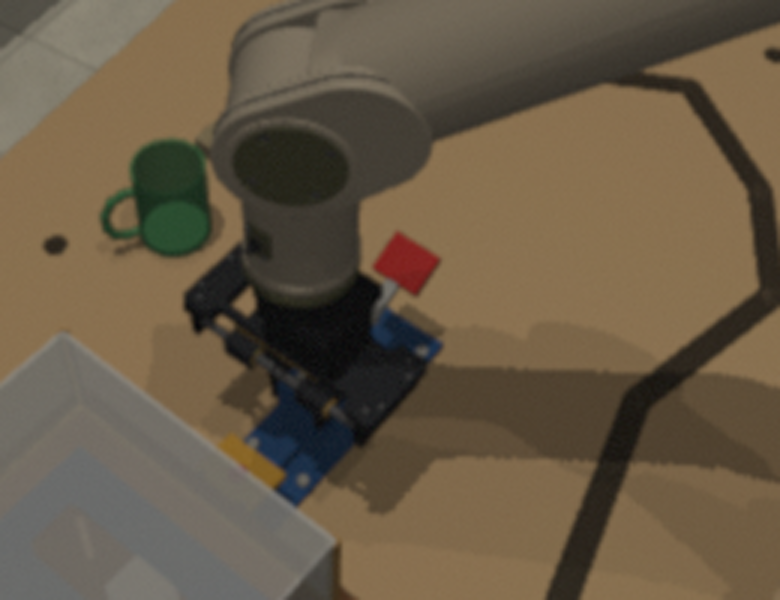

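Call:
play_rows(motion=[[0, 0, 0.005, 0, 0, 0, 10], [0, 0, 0.005, 0, 0, 0, 10]])

```text
time: 9.15
ee_pos: [0.5277, 0.0952, 0.0547]
eef_rot: [0.742, 0.671, -0.0, 0.0]
ft_force: [-7.9, -4.0, 12.3]
width: 0.0356
```

Call:
play_rows(motion=[[0, 0, 0, 0, 0, 0, 30], [0, 0, 0, 0, 0, 0, 70], [0, 0, 0, 0, 0, 0, 70], [0, 0, 0, 0, 0, 0, 70], [0, 0, 0, 0, 0, 0, 70]])

```text
time: 9.78
ee_pos: [0.5278, 0.0954, 0.0535]
eef_rot: [0.742, 0.671, 0.0, 0.0]
ft_force: [-0.4, -0.7, 0.3]
width: 0.0594
```

Call:
play_rows(motion=[[0, 0, -0.15, 0, 0, 0, 70], [0, 0, -0.35, 0, 0, 0, 70], [0, 0, -0.55, 0, 0, 0, 70], [0, 0, -0.6, 0, 0, 0, 40], [0, 0, -0.6, 0, 0, 0, 0]])

```text
time: 10.4
ee_pos: [0.5278, 0.0953, 0.1736]
eef_rot: [0.742, 0.671, 0.0, 0.0]
ft_force: [-0.4, 0.0, -0.6]
width: 0.0478
```

Call:
play_rows(motion=[[-0.15, 0, 0, 0, 0, 0, 0], [-0.35, 0, 0, 0, 0, 0, 0], [-0.55, 0, 0, 0, 0, 0, 0], [-0.68, 0, 0, 0, 0, 0, 0], [-0.68, 0, 0, 0, 0, 0, 0]])

```text
time: 11.02
ee_pos: [0.5131, -0.0423, 0.1719]
eef_rot: [0.743, 0.669, -0.001, -0.001]
ft_force: [-0.8, -0.1, 0.6]
width: 0.0024
```

```bash
python3 - <<'E'
from h import *
plan([.515,-.041,.125],1.466)
c=shot('wrist','w4')
for l,z in dict(lift_point=.048,jack=0,saddle_top=.036,paddle=.114).items(): print(l,[(p,xy,np.round(onz(c,xy,z),4)) for p,xy in lm(c,l)])
cc=shot('top'); sd=shot('side')
for k in(cc,sd): print([(p,xy,np.round(onz(k,xy,.114),4)) for p,xy in lm(k,'paddle')],[(p,xy,np.round(onz(k,xy,.048),4)) for p,xy in lm(k,'lift_point')])
E
```

```text
t 11.025 pos [ 0.5131 -0.0423  0.1719] F [-0.8 -0.1  0.6] w 0.0024038471854188745
shift [0.008 0.01  0.234] turn [-0.002  0.     0.001]
lift_point []
jack [(0.59, array([319.1,  53.1]), array([0.5278, 0.0915, 0.    ]))]
saddle_top []
paddle [(0.87, array([316.5, 212.3]), array([ 0.5124, -0.0387,  0.114 ]))]
[] [(0.84, array([222.4, 223.4]), array([0.5359, 0.1799, 0.048 ]))]
[(0.91, array([331.2, 217.1]), array([ 0.522 , -0.0354,  0.114 ]))] [(0.64, array([279.6, 290.2]), array([0.5339, 0.1807, 0.048 ]))]
```

View pics/w4.png

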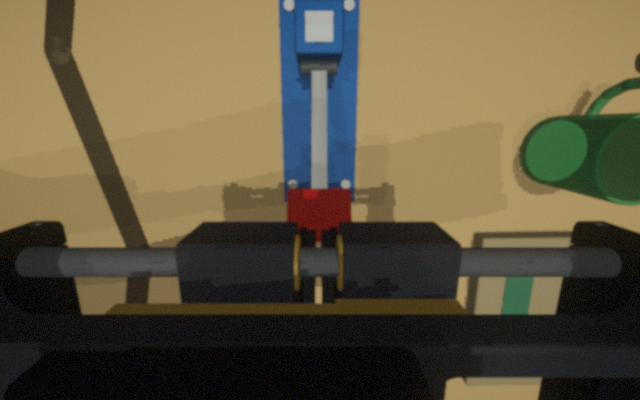

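Call:
play_rows(motion=[[0, 0, 0.1, 0, 0, 0, 0], [0, 0, 0.2, 0, 0, 0, 0], [-0.01, 0, 0.25, 0, 0, 0, 0], [-0.02, 0, 0.3, 0, 0, 0, 0], [-0.03, 0, 0.35, 0, 0, 0, 0]], squeeze=20)

```text
time: 12.2
ee_pos: [0.5139, -0.0463, 0.1035]
eef_rot: [0.742, 0.671, 0.0, 0.0]
ft_force: [-0.1, -0.6, 0.7]
width: 0.0005
```

Call:
play_rows(motion=[[0, 0, 0.05, 0, 0, 0, 0], [-0.01, 0, 0.1, 0, 0, 0, 0], [-0.01, 0, 0.15, 0, 0, 0, 0], [-0.015, 0, 0.2, 0, 0, 0, 0], [-0.015, 0, 0.25, 0, 0, 0, 0]])

```text
time: 12.82
ee_pos: [0.5136, -0.05, 0.0536]
eef_rot: [0.742, 0.671, -0.0, 0.001]
ft_force: [-0.6, -3.6, 8.4]
width: 0.0004
```

```bash
python3 - <<'E'
from h import *
plan([.5123,-.0512,.047],1.466)
sd=shot('side','s3'); cv2.imwrite('pics/s3c.png',cv2.resize(sd['image'][130:330,200:460,::-1],None,fx=3,fy=3,interpolation=2))
print(lm(sd,'lift_point'), lm(sd,'jack'))
E
```

```text
t 12.825 pos [ 0.5136 -0.05    0.0536] F [-0.6 -3.6  8.4] w 0.00035861476655808127
shift [-0.006 -0.006  0.033] turn [0.001 0.001 0.002]
[(0.81, array([274.6, 286.9]))] [(0.89, array([300.9, 273.7]))]
```

View pics/s3c.png

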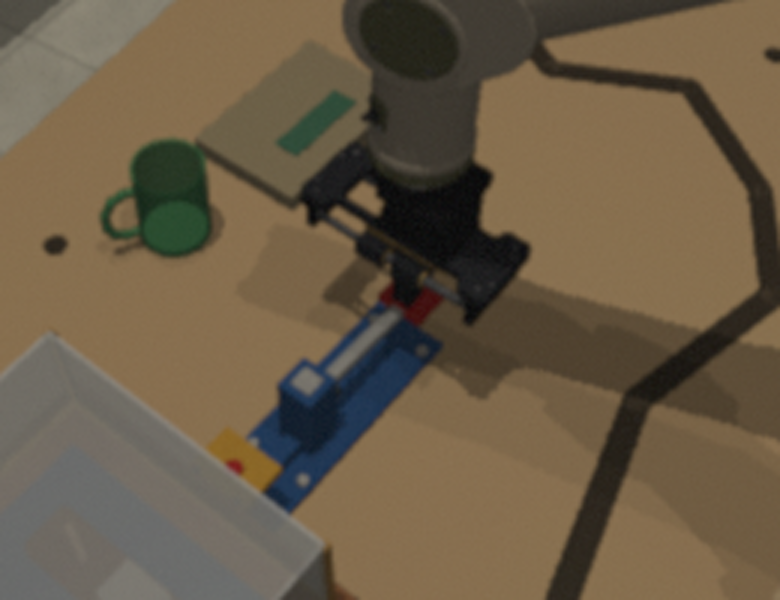

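Call:
play_rows(motion=[[0, 0, 0.02, 0, 0, 0, 0], [0, 0, 0.035, 0, 0, 0, 0], [0, 0, 0.045, 0, 0, 0, 0], [0, 0, 0.045, 0, 0, 0, 0], [0, 0, 0.045, 0, 0, 0, 0]])

```text
time: 13.6
ee_pos: [0.5138, -0.0497, 0.0467]
eef_rot: [0.742, 0.671, -0.0, 0.001]
ft_force: [-10.8, -2.9, 31.0]
width: 0.0006
```

```bash
python3 - <<'E'
from h import *
plan([.5123,-.0512,.047],1.466)
for n in('side','top'):
    c=shot(n); L=lm(c,'lift_point'); print(n,L,'rest',proj(c,[.536,.18,.048]),'raised16',proj(c,[.536,.18,.064]),lm(c,'jack'),lm(c,'paddle'))
E
```

```text
t 13.6 pos [ 0.5138 -0.0497  0.0467] F [-10.8  -2.9  31. ] w 0.0006044010095139852
shift [-0.008 -0.007 -0.002] turn [0.001 0.001 0.003]
side [(0.9, array([276.3, 290. ]))] rest [279.0652855  289.55281243] raised16 [278.75319373 286.31825121] [(0.68, array([300.8, 274.2]))] [(0.68, array([335.8, 228.2]))]
top [(0.94, array([217.2, 223.1]))] rest [222.35106936 223.37875399] raised16 [221.02250082 222.52572297] [(0.9, array([263.7, 232.1]))] []
```

Call:
play_rows(motion=[[0, 0, -0.05, 0, 0, 0, 0], [0, 0, -0.12, 0, 0, 0, 0], [0.01, 0, -0.2, 0, 0, 0, 0], [0.02, 0, -0.28, 0, 0, 0, 0], [0.03, 0, -0.36, 0, 0, 0, 0]])

```text
time: 14.62
ee_pos: [0.5134, -0.0426, 0.1172]
eef_rot: [0.741, 0.671, -0.0, -0.0]
ft_force: [-0.1, 0.2, -0.3]
width: 0.0004
```

Call:
play_rows(motion=[[0, 0, -0.1, 0, 0, 0, 0], [0, 0, -0.25, 0, 0, 0, 0], [0, 0, -0.27, 0, 0, 0, 0], [0, 0, -0.27, 0, 0, 0, 0]])

```text
time: 15.12
ee_pos: [0.5135, -0.043, 0.1704]
eef_rot: [0.742, 0.671, -0.0, 0.0]
ft_force: [0.4, 0.1, 0.4]
width: -0.0
```

```bash
python3 - <<'E'
from h import *
plan([.513,-.048,.1035],1.466)
for n in('side','top','wrist'):
    c=shot(n,n+'5'); print(n)
    for l,z in dict(lift_point=.048,jack=0,saddle_top=.036,paddle=.114).items(): print(' ',l,[(p,xy,np.round(onz(c,xy,z),4)) for p,xy in lm(c,l)])
    if n=='top':
        h=cv2.cvtColor(c['image'],cv2.COLOR_RGB2HSV).astype(int)
        red=((np.minimum(h[...,0],180-h[...,0])<10)&(h[...,1]>190)&(h[...,2]>110)); m=np.zeros_like(red); m[200:245,195:245]=red[200:245,195:245]
        p=np.argwhere(m)[:,::-1]; print('red',len(p),p.mean(0),onz(c,p.mean(0),.056))
        cv2.imwrite('pics/t5.png',cv2.resize(c['image'][170:290,170:350,::-1],None,fx=4,fy=4,interpolation=2))
E
```

```text
t 15.125 pos [ 0.5135 -0.043   0.1704] F [0.4 0.1 0.4] w -2.0901048781492987e-06
shift [-0.025  0.     0.335] turn [-0.     0.     0.003]
side
  lift_point [(0.93, array([278.3, 286.6]), array([0.5423, 0.1745, 0.048 ]))]
  jack [(0.67, array([301. , 275.5]), array([0.5291, 0.0952, 0.    ]))]
  saddle_top []
  paddle [(0.56, array([333.8, 218.9]), array([ 0.5134, -0.0341,  0.114 ]))]
top
  lift_point [(0.85, array([222. , 223.8]), array([0.535 , 0.1808, 0.048 ]))]
  jack [(0.88, array([258.8, 230.1]), array([0.5258, 0.0968, 0.    ]))]
  saddle_top []
  paddle []
red 22 [223.09090909 223.09090909] [0.53569867 0.17659385 0.056     ]
wrist
  lift_point []
  jack [(0.8, array([318.3,  51.8]), array([0.5276, 0.092 , 0.    ]))]
  saddle_top [(0.15, array([517.5, 305.5]), array([ 0.7143, -0.185 ,  0.036 ]))]
  paddle [(0.75, array([313. , 210.1]), array([ 0.5108, -0.0369,  0.114 ]))]
```

View pics/t5.png

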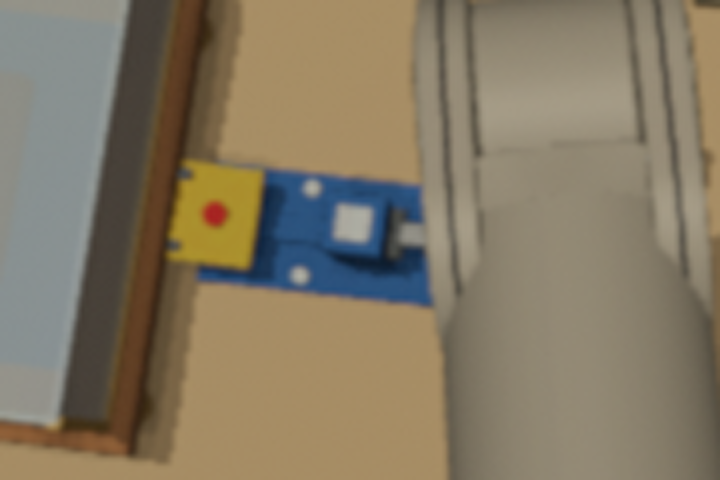

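Call:
play_rows(motion=[[0, 0, 0.1, 0, 0, 0, 0], [0, 0, 0.2, 0, 0, 0, 0], [-0.01, 0, 0.25, 0, 0, 0, 0], [-0.02, 0, 0.3, 0, 0, 0, 0], [-0.03, 0, 0.35, 0, 0, 0, 0]])

```text
time: 16.5
ee_pos: [0.5136, -0.0492, 0.1005]
eef_rot: [0.742, 0.671, 0.0, 0.0]
ft_force: [-0.9, -0.5, 1.5]
width: 0.0007
```

Call:
play_rows(motion=[[0, 0, 0.05, 0, 0, 0, 0], [-0.01, 0, 0.1, 0, 0, 0, 0], [-0.01, 0, 0.15, 0, 0, 0, 0], [-0.01, 0, 0.2, 0, 0, 0, 0], [-0.01, 0, 0.24, 0, 0, 0, 0]])

```text
time: 17.12
ee_pos: [0.5135, -0.0522, 0.0526]
eef_rot: [0.742, 0.671, -0.0, 0.001]
ft_force: [-0.5, -4.6, 7.9]
width: 0.0004
```

Call:
play_rows(motion=[[0, 0, 0.015, 0, 0, 0, 0], [0, 0, 0.025, 0, 0, 0, 0], [0, 0, 0.03, 0, 0, 0, 0], [0, 0, 0.03, 0, 0, 0, 0], [0, 0, 0.03, 0, 0, 0, 0]])

```text
time: 17.75
ee_pos: [0.5136, -0.0519, 0.0477]
eef_rot: [0.742, 0.671, -0.0, 0.001]
ft_force: [-6.6, -3.5, 17.8]
width: 0.0008
```

```bash
python3 - <<'E'
from h import *
for n in('side','top'):
    c=shot(n,n+'6'); print(n)
    for l,z in dict(lift_point=.063,jack=0,paddle=.0475,metronome=0,book=0,tea_glass=0).items(): print(' ',l,[(p,xy,np.round(onz(c,xy,z),4)) for p,xy in lm(c,l)[:1]])
    if n=='top':
        h=cv2.cvtColor(c['image'],cv2.COLOR_RGB2HSV).astype(int)
        red=((np.minimum(h[...,0],180-h[...,0])<10)&(h[...,1]>190)&(h[...,2]>110)); m=np.zeros_like(red); m[200:245,195:245]=red[200:245,195:245]
        p=np.argwhere(m)[:,::-1]; print('red',p.mean(0),onz(c,p.mean(0),.072))
        h=c['image'][215:240,245:275].min(2); q=np.argwhere(h>130)[:,::-1]+[245,215]; print('block',len(q),onz(c,q.mean(0),.086))
s=r.read_state(); print(s['time'],s['ee_pos'],s['ft_force'])
cv2.imwrite('pics/t6.png',cv2.resize(c['image'][170:290,170:350,::-1],None,fx=4,fy=4,interpolation=2))
E
```

```text
side
  lift_point [(0.8, array([276.3, 288.7]), array([0.5375, 0.188 , 0.063 ]))]
  jack [(0.74, array([300.5, 274.2]), array([0.5324, 0.0927, 0.    ]))]
  paddle [(0.77, array([334. , 228.3]), array([ 0.5201, -0.0526,  0.0475]))]
  metronome []
  book [(0.71, array([301.9, 277.3]), array([0.5242, 0.0984, 0.    ]))]
  tea_glass [(0.63, array([253.6, 206.7]), array([ 0.7756, -0.021 ,  0.    ]))]
top
  lift_point [(0.95, array([220.8, 221.2]), array([0.5393, 0.1809, 0.063 ]))]
  jack [(0.91, array([259.5, 232.2]), array([0.5205, 0.0949, 0.    ]))]
  paddle []
  metronome [(0.84, array([468.6, 185.3]), array([ 0.6467, -0.4403,  0.    ]))]
  book [(0.87, array([382.7, 152.5]), array([ 0.7319, -0.2198,  0.    ]))]
  tea_glass [(0.91, array([307.2, 141.9]), array([ 0.7587, -0.0226,  0.    ]))]
red [220. 222.] [0.53621099 0.18083391 0.072     ]
block 100 [0.52745146 0.08847388 0.086     ]
18.45 [ 0.5136349  -0.05190568  0.04774915] [-5.69045886 -2.39749586 17.33369095]
```

View pics/t6.png

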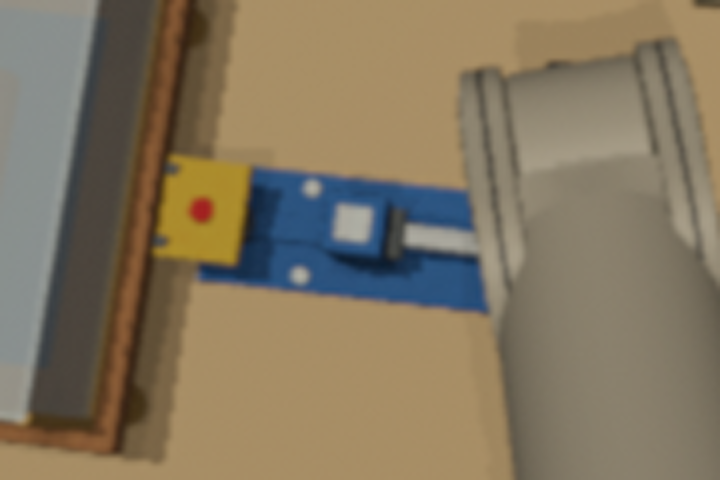

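```bash
python3 -c "
from h import *
print(job.close_job()); s=r.read_state(); print(s['time'],s['ee_pos'],s['ft_force'])"
```

```text
the job is handed in; nothing more can be done
None
the job is handed in; nothing more can be done
```

The job is handed in with the handle held down and the front of the case raised, at about 18.5 s of the 58 s allowed. No verdict was reported.

**What I did:** I gripped the jack by its block, carried it to the case and set it flat with its saddle under the red dot. I let go and pressed the paddle to its stop with closed fingers. I then let the handle fully up and pressed it down a second time.

**Last checks:**
- **Placing:** I estimate the saddle about 1–4 mm from the lift point with the case at rest, and between 1 and 7 mm with it raised (limit 16 mm). The spread is because the top and wrist cameras disagree by about 3 mm. The angle to the case is about 0.01 rad.
- **Case between strokes:** the red dot was back on its starting pixels in the top image, so the case had settled without shifting.
- **Final hold:** the fingers push down with about 17 N, and the tool tip is at 47.7 mm, where I worked out the handle's stop to be. The first stroke peaked at about 31 N, so I pressed less on the second.
- **Lift height:** I did not measure it precisely. The red dot moved about as expected for a lift of about 16 mm, judging from the top picture.
- **Metronome, book and glass:** the top-camera networks placed all three within about 8 mm of their first positions, roughly network noise. In the last side picture the network missed the metronome and put the book on the jack, so I relied on the top view. The arm never went near any of the three.

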